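Seal the trap bottles and pull a vacuum

ROBOT

A 6-joint arm with a two-finger parallel gripper is mounted at the origin on the work surface. World frame = base frame: x ahead of the robot, y to its left, z up, the work surface at z = 0. Lengths are in mm, angles in rad, forces in N, time in s.
With the tool pointing down it reaches from about 350 to 875 mm from the base axis. Payload 4.2 kg.
Tool frame: the origin (TCP) lies at the very end of the fingers, on their centre line; the grasp point (between the pads) lies 19 mm behind it (arm.pinch_z is the distance from the TCP to the grasp point, in mm); x points along the fingers, y is the direction in which the jaws open and shut, and the axes are right-handed (so a half turn about x gives the same grasp; the last joint's range is limited). The gripper opens to 85 mm and grips with 20 to 120 N. Pads are 22 mm wide; open, the fingers measure 114 mm over their backs; the gripper's body (76 mm by 85 mm) begins 54 mm behind the grasp point. The pads swing forward as they close: fully open they stand 13 mm farther back than shut.
Start: joints at [-0.997, 0.385, 0.008, 0, -1.194, -0.259], TCP at [193.532, -594.26, 196.012] pointing down, gripper open.
Joint ranges: [-3.14, 3.14], [-1.21, 2.06], [-1.07, 1.41], [-3.16, 2.05], [-2.99, -0.16], [-3.1, 3.1]. Speed limits (rad/s): [2.79, 2.79, 3.14, 3.14, 3.14, 3.14].

INTERFACE

Orientations are given as a unit quaternion [x, y, z, w].
In Python, from bench import arm gives the robot as it stands.
- The arm moves only by the tool drive_tool, never from a script. Its argument "motion" is a list of rows, each a list of 4 numbers: the shift along the tool's x, y, z in mm, then the turn about the tool's x in degrees. In form: [[dx, dy, dz, spin], ...]. A call has 1 to 10 rows; each row shifts and turns the commanded pose from where the row before left it, along the tool's axes as they then stand; what a row does not reach is not made up. A row lasts 1/12 s, in which the tool goes at most 41.7 mm and 7.16 degrees, less where a joint would pass 70% of its speed; a pose out of reach is approached as far as the arm can. A call with a gripper value outside its range is refused whole. "grip" is the finger opening in mm, from 0 to 85.4, set as the call begins (left out, the last holds). The fingers move at their own pace and stop on an object; the grip force is fixed at half the most. Time passes only in rows, so rows that do not move let the fingers close. It gives the time, the measured TCP pose, the force and the opening at its end, in the units of the state.
- arm.read_state(): the state, without advancing time (a new reading comes with each control period).
- arm.get_image(name): name is "side" or "top"; returns the picture (384x512x3 uint8, red, green, blue); there is no depth.
- arm.calibration(name): a dict with "K" (3x3 intrinsics, pixels), "distortion" ([k1, k2, p1, p2, k3] as OpenCV has them; the pictures are not rectified), "eye" and "attitude" of the camera in the world. Camera axes: x right, y up, looking along -z (the intrinsics and any distortion apply to the point x, -y, -z); pixel columns grow to the right and rows downward; lengths in mm; the calibration is good to about 2 mm. A picture is of the moment at which its call begins. calibration takes no time and is no camera call.
- arm.job_done(): hands the job in, once; it reports no verdict.
The state is a dict: "clock": time; "joints": joint angles; "joint_vel": joint speeds; "joint_efforts": joint torques, N m; "position": TCP position; "ee_rot": TCP orientation; "contact_force": force on the tool from outside, world axes, zero at the start; "wrist_torque": the same for the moment, N m; "gripper_width": finger opening in mm.
Only numpy, scipy, OpenCV 4.12 (cv2) and the standard library are available. Lean on these libraries where they do the work, as an engineer would, in place of code of your own. Each camera call takes 0.05 s, during which the arm holds its last target. There are 200 camera calls.

TASK

Make the vacuum line ready: screw the winged caps of the two wide trap bottles clockwise until each is fully home, with its wing right above the bottle's white tab. Only then squeeze the hand pump's trigger all the way in, hold it there for a good second and let it spring back. Leave the slim bottle's loose cap just as it is, and do not shift or knock over the other glassware and things on the bench.

Things in the scene. Friction and masses are not known exactly. Their poses are not given: they have to be found in the camera images.
- trap_tall: Tall wide glass trap bottle, body 84 mm across, fixed in a black foot 96 mm across. Origin: centre of its underside on the tray; z up = cap axis. +x points along its stop tab: a white tongue 12 mm wide, 5 mm thick, reaching 70 mm from the axis, top 112 mm above the origin. Round cap 50 mm across, top at 135 mm; the wing stands on it.
- trap_tall_cap (a joint): Captive blue winged cap of the trap_tall bottle: 0 = screwed fully home (wing directly above the tab), grows counter-clockwise seen from above as it is unscrewed, stop at 2.3 rad; stays where it is left (about 0.2 N m of friction).
- trap_tall_axis (a point): Point on the cap axis of trap_tall at the top edge of the wing. The wing is an upright bar 10 mm thick and 20 mm high standing on the cap, from 20 mm on one side of the axis to 62 mm on the other (the long end).
- trap_tall_wing (a point): Top edge of the wing's long end on trap_tall, 62 mm from the axis; wing 10 mm thick, 20 mm high below this point, and free below and beside outside the 25 mm cap radius (the tab is 22 mm below the wing).
- trap_short: Short wide trap bottle: as trap_tall (body 84 mm across, foot 96 mm, tab along +x reaching 70 mm) but 20 mm lower: tab top 92 mm, top of the round cap 115 mm above the origin.
- trap_short_cap (a joint): Captive blue winged cap of the trap_short bottle: 0 = screwed fully home (wing directly above the tab), grows counter-clockwise seen from above as it is unscrewed, stop at 2.3 rad; stays where it is left (about 0.2 N m of friction).
- trap_short_axis (a point): Point on the cap axis of trap_short at the top edge of the wing. The wing is an upright bar 10 mm thick and 20 mm high standing on the cap, from 20 mm on one side of the axis to 62 mm on the other (the long end).
- trap_short_wing (a point): Top edge of the wing's long end on trap_short, 62 mm from the axis; wing 10 mm thick, 20 mm high below this point, and free below and beside outside the 25 mm cap radius (the tab is 22 mm below the wing).
- slim: Slim bottle, body 48 mm across, foot 60 mm, not part of the vacuum line. Built like the others: tab along +x reaching 63 mm, its top at 127 mm, top of the round cap at 150 mm above the origin.
- slim_cap (a joint): Captive blue winged cap of the slim bottle: 0 = screwed fully home (wing directly above the tab), grows counter-clockwise seen from above as it is unscrewed, stop at 2.3 rad; stays where it is left (about 0.2 N m of friction).
- slim_axis (a point): Point on the cap axis of slim at the top edge of the wing. The wing is an upright bar 10 mm thick and 20 mm high standing on the cap, from 20 mm on one side of the axis to 55 mm on the other (the long end).
- slim_wing (a point): Top edge of the wing's long end on slim, 55 mm from the axis; wing 10 mm thick, 20 mm high below this point, and free below and beside outside the 25 mm cap radius (the tab is 22 mm below the wing).
- pump: Black hand vacuum pump on its side on a fixed steel bracket. Origin: centre of the underside, on the bench. Barrel along y at x = 12 mm, top 103 mm; gauge up to 116 mm. Fixed grip: bar along -x, x = 0 to -125, y = -9 to 9, z = 72 to 98 mm. Grey trigger beside it on the +y side, hinge (upright axis) at x = -12, y = 19 mm.
- trigger (a joint): Sprung grey trigger lever, 100 mm long, 10 mm thick, 26 mm high (z 72 to 98 mm): 0 = released, splayed 0.28 rad away from the grip; 0.3 = squeezed fully in to its stop beside the grip. Takes about 10 N at the pad; springs back.
- trigger_pad (a point): Top edge of the trigger's centre line, 70 mm from its hinge, where to squeeze. Across grip and trigger here: 52 mm released, 32 mm squeezed.
- tray: Grey spill tray under the bottles, 340 x 470 mm, floor 5 mm, rim 14 mm high, fixed. Origin: centre of its underside.
- measuring_cylinder: Loose glass measuring cylinder, foot 48 mm and tube 26 mm across, 205 mm high. Origin: centre of underside. Bystander.
- flask: Loose small conical flask, 60 mm across, 88 mm high. Origin: centre of underside. Bystander.
- beaker: Loose beaker, 52 mm across, 55 mm high. Origin: centre of underside. Bystander.
- reagent: Loose small amber reagent bottle, 36 mm across, 60 mm high. Origin: centre of underside. Bystander.
- tape_roll: Loose roll of label tape lying flat, 60 mm across, 20 mm high. Origin: centre of underside. Bystander.
- tube_rack: Fixed white tube rack, 130 x 75 mm, tube caps up to 106 mm high. Origin: centre of underside. Bystander.

How it is judged (in metres and radians):
On the way, in this order (a step that is already met when the one before it is completed fails the run):
1. both wide trap bottles' caps are screwed home (value of joint each of trap_tall_cap, trap_short_cap below 0.12 rad), for 0.2 s.
2. with both caps home, the trigger is squeezed all the way in and held (all of step 1 and value of joint trigger above 0.25 rad), for 0.8 s.
At the end, for the whole second after the job is handed in: Both wide bottles' caps are within 0.12 rad of fully home, the trigger has sprung back (under 0.05 rad), the slim bottle's wing tip is within 15 mm of where it was, and the five loose things stand upright (within 0.2 rad) within 30 mm of where they were (all of step 1 and value of joint trigger below 0.05 rad and distance of slim_wing from where it was at the start of the episode below 0.015 m and distance of each of measuring_cylinder, flask, beaker, reagent, tape_roll from where it was at the start of the episode below 0.03 m and angle between each of measuring_cylinder, flask, beaker, reagent, tape_roll's own z axis and vertical below 0.2 rad); the robot touches nothing.
It fails at once if the slim bottle's cap is turned (wing tip moved over 15 mm) (distance of slim_wing from where it was at the start of the episode above 0.015 m).
It fails at once if a loose bystander is shifted over 30 mm or tipped over (distance of any of measuring_cylinder, flask, beaker, reagent, tape_roll from where it was at the start of the episode above 0.03 m or angle between any of measuring_cylinder, flask, beaker, reagent, tape_roll's own z axis and vertical above 0.6 rad).
It also fails if it takes over 72 s, if anything falls off the work surface, if the arm or the gripper's body presses on something with over 40 N, if the wrist force passes 120 N, or if a joint passes its speed limit or range.

## Working session

There is one attempt and no reset: what is moved stays moved. The work goes in short steps, Python scripts to look and compute and a tool call to move; the robot and the scene stay as the last step left them, time stands still between calls to the robot, and variables do not carry over. Pictures are saved under pics/ and viewed, about 8 in all and at most 12, crops included, and the job is handed in when it is done.

Besides the shell and the picture viewer there is one more tool, called after "Call:" by a JSON object that holds its "name" and its "arguments". drive_tool: Moves the arm, as the interface text tells. Its arguments: {"type":"object","properties":{"motion":{"type":"array"},"grip":{"type":"number"}},"required":["motion"]}

```bash
mkdir -p pics; python3 - <<'E'
from bench import arm
import cv2
for n in ("top","side"):
    cv2.imwrite(f"pics/{n}0.png",cv2.resize(arm.get_image(n)[:,:,::-1],None,fx=1.5,fy=1.5,interpolation=cv2.INTER_CUBIC))
    cv2.imwrite(f"{n}_raw.png",arm.get_image(n)[:,:,::-1])
    print(n,arm.calibration(n))
print(arm.read_state(),arm.pinch_z)
E
```

```text
top {'K': array([[473.27261717,   0.        , 258.86620508],
       [  0.        , 473.27261717, 189.37601767],
       [  0.        ,   0.        ,   1.        ]]), 'distortion': array([-0.03414701,  0.        ,  0.        ,  0.        ,  0.        ]), 'eye': array([ 481.01486377,   12.12837936, 1408.26241524]), 'attitude': array([ 0.02773487, -0.01814084, -0.70212945,  0.71127767])}
side {'K': array([[361.59113569,   0.        , 256.7154278 ],
       [  0.        , 361.59113569, 190.42760947],
       [  0.        ,   0.        ,   1.        ]]), 'distortion': array([-0.04018523,  0.        ,  0.        ,  0.        ,  0.        ]), 'eye': array([424.53066688, 757.46027277, 547.91609644]), 'attitude': array([-0.04753105,  0.50537935,  0.85913713, -0.06493001])}
{'clock': 0.2, 'joints': array([-9.97401867e-01,  3.85247486e-01,  7.09416931e-03, -2.42248607e-04,
       -1.19399974e+00, -2.58601201e-01]), 'joint_vel': array([ 0.00141242, -0.00092388,  0.00464539,  0.00016213, -0.0013587 ,
        0.00021018]), 'joint_efforts': array([ 9.93303956e-06, -3.92166138e+01,  1.88354820e+01,  4.18346107e+00,
       -3.59438403e-03,  1.00588406e-05]), 'position': array([ 193.38281206, -593.89285634,  195.32963056]), 'ee_rot': array([-0.11033511,  0.69849182,  0.11127699,  0.69824979]), 'contact_force': array([ 0.25091038, -0.66222971,  0.01551626]), 'wrist_torque': array([-0.00179926, -0.02830338,  0.03152246]), 'gripper_width': 85.52663343638632} 18.700000000000003
```

View pics/top0.png

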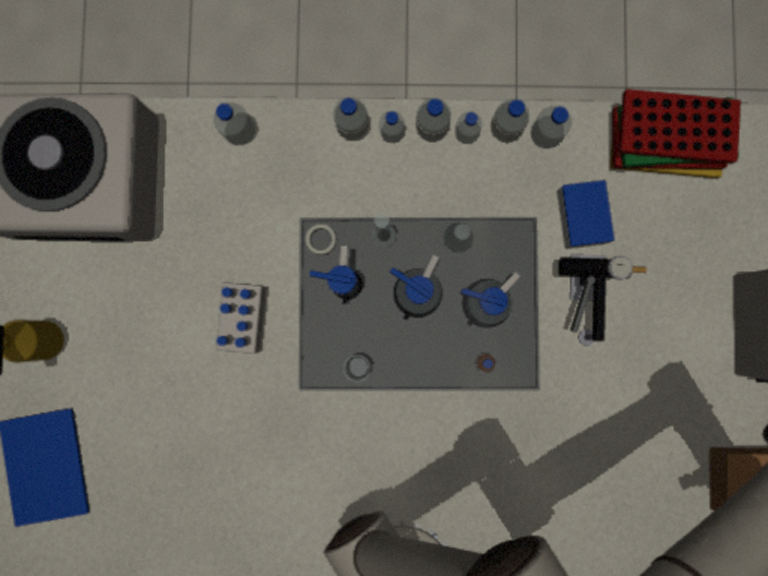

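View pics/side0.png

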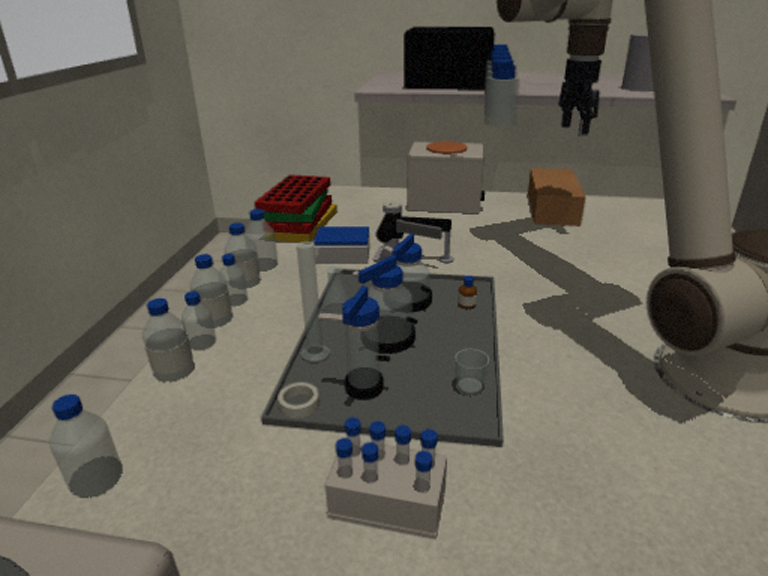

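The top view has the slim bottle at (342,280) and the wide bottles at (418,290) and (495,300). All three wings point left, and the tabs point up or up-right. The pump is at about (600,290). The side view shows the measuring cylinder at (308,285), standing beyond the bottles on the +x side.

```bash
cat > h.py <<'E'
import numpy as np, cv2
from bench import arm
from scipy.spatial.transform import Rotation as R
C={n:arm.calibration(n) for n in("top","side")}
def ray(n,px):
    c=C[n];u=cv2.undistortPoints(np.array([[px]],float),c["K"],c["distortion"])[0,0]
    return c["eye"],R.from_quat(c["attitude"]).apply([u[0],-u[1],-1])
def on(n,px,z):
    e,d=ray(n,px);return e+d*(z-e[2])/d[2]
def tri(a,b):
    (e,d),(f,g)=ray("top",a),ray("side",b)
    s=np.linalg.lstsq(np.c_[d,-g],f-e,rcond=None)[0]
    p,q=e+d*s[0],f+g*s[1];return (p+q)/2,np.linalg.norm(p-q)
def proj(n,P):
    c=C[n];q=R.from_quat(c["attitude"]).inv().apply(np.atleast_2d(P)-c["eye"])*[1,-1,-1]
    return cv2.projectPoints(q,np.zeros(3),np.zeros(3),c["K"],c["distortion"])[0][:,0]
def blue(im): # bgr
    h=cv2.cvtColor(im,cv2.COLOR_BGR2HSV);return cv2.inRange(h,(100,120,40),(130,255,255))
E
python3 - <<'E'
from h import *
for n,(x0,y0,x1,y1),f in(("top",(195,140,440,265),3.2),("side",(175,130,345,300),3.4)):
    im=cv2.imread(n+"_raw.png");m=blue(im)
    c=cv2.resize(im[y0:y1,x0:x1],None,fx=f,fy=f,interpolation=cv2.INTER_CUBIC)
    c=cv2.convertScaleAbs(c,alpha=1.5,beta=10);cv2.imwrite(f"pics/{n}1.png",c);print(n,c.shape)
    k,l,s,ce=cv2.connectedComponentsWithStats(m)
    for i in range(1,k):
        if s[i,4]>30 and x0<ce[i][0]<x1 and y0<ce[i][1]<y1:
            ct=cv2.findContours((l==i).astype(np.uint8),0,1)[0][0]
            mec=cv2.distanceTransform((l==i).astype(np.uint8),2,5);_,r,_,p=cv2.minMaxLoc(mec)
            print(s[i],ce[i].round(1),"inscribed",p,round(r,1),"tip",[ct[np.argmax(np.hypot(*(ct[:,0]-p).T))][0]])
E
```

```text
top (400, 784, 3)
[ 375  121   34   43 1181] [391.4 141.9] inscribed (391, 139) 15.0 tip [array([407, 160], dtype=int32)]
[207 177  31  20 334] [225.8 185.6] inscribed (228, 186) 9.0 tip [array([207, 181], dtype=int32)]
[260 179  29  24 329] [277.  191.2] inscribed (279, 193) 9.2 tip [array([260, 180], dtype=int32)]
[308 191  31  19 305] [326.8 199.6] inscribed (329, 201) 8.6 tip [array([308, 193], dtype=int32)]
side (578, 578, 3)
[210 151  36  12 415] [227.8 156.6] inscribed (217, 156) 6.0 tip [array([245, 151], dtype=int32)]
[239 156  42  36 667] [261.  176.4] inscribed (257, 182) 9.2 tip [array([275, 156], dtype=int32)]
[309 184   7   7  40] [311.9 186.8] inscribed (312, 186) 3.0 tip [array([310, 190], dtype=int32)]
[228 191  25  27 462] [240.1 206. ] inscribed (240, 207) 10.6 tip [array([244, 191], dtype=int32)]
[230 278  11  13 108] [234.7 284. ] inscribed (235, 283) 5.0 tip [array([234, 290], dtype=int32)]
[246 281  11  12 110] [251.4 286.4] inscribed (251, 286) 5.0 tip [array([254, 292], dtype=int32)]
[263 284  11  12 113] [268.3 289.4] inscribed (268, 289) 5.2 tip [array([271, 295], dtype=int32)]
[281 286  11  13 118] [285.7 292. ] inscribed (286, 291) 5.4 tip [array([283, 298], dtype=int32)]
[224 292  11  13 116] [229.2 298.2] inscribed (229, 297) 5.2 tip [array([226, 304], dtype=int32)]
```

View pics/top1.png

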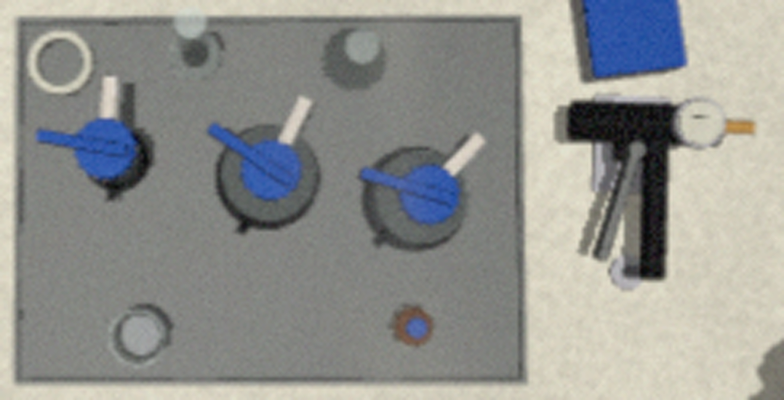

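View pics/side1.png

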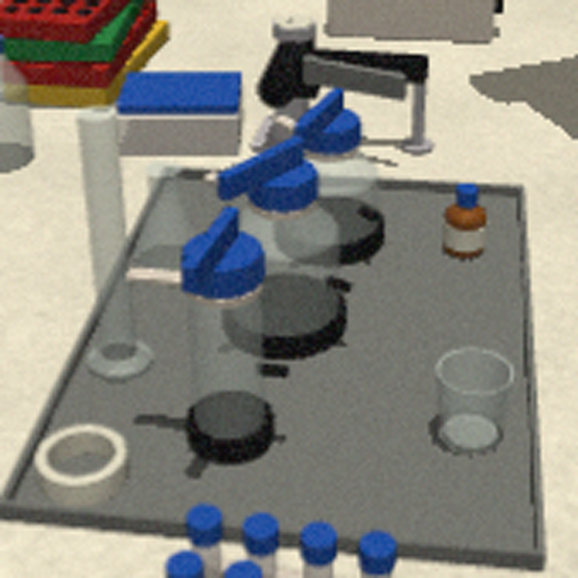

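```bash
python3 - <<'E'
from h import *
T=lambda x,y:(195+x/3.2-.5+.16,140+y/3.2-.5+.16)
S=lambda x,y:(175+x/3.4-.5+.15,130+y/3.4-.5+.15)
caps={"slim":((105,149),(224,255)),"mid":((270,170),(283,182)),"right":((429,194),(331,129))}
tabs={"slim":(110,78),"mid":(305,101),"right":(480,138)}
tips={"slim":(38,135),"mid":(212,128),"right":(363,174)}
for k,(a,b) in caps.items(): 
    p,e=tri(T(*a),S(*b));print(k,p.round(1),round(e,1))
for k,(zc) in {"slim":(155,),"mid":(140,120),"right":(120,140)}.items():
  for z in zc:
    a=on("top",T(*caps[k][0]),z);t=on("top",T(*tabs[k]),z-23);w=on("top",T(*tips[k]),z+20)
    f=lambda v:(v.round(1)[:2],round(np.hypot(*v[:2]),1),round(np.degrees(np.arctan2(v[1],v[0])),1))
    print(k,z,a.round(1),"tab",f(t-a),"wing",f(w-a))
for k,px,z in(("cyl",(191,22),205+5),("flask",(362,45),93),("beaker",(140,333),60),("reagent",(414,327),65),("tape",(60,62),25)):
    print(k,on("top",T(*px),z).round())
for k,px,z in(("gripend",(652,278),98),("griproot",(654,145),98),("gripL",(641,240),98),("gripR",(666,240),98),("trigHinge",(637,148),98),("trigend",(600,258),98),("barrelL",(570,120),103),("barrelR",(675,124),103),("barreltop",(620,103),103),("barrelbot",(620,143),103)):
    print(k,on("top",T(*px),z).round(1))
E
```

```text
slim [570.1 113.7 148.8] 0.1
mid [555.2 -24.7 129. ] 0.6
right [ 537.2 -161.9  108.2] 1.2
slim 155 [569.7 113.2 155. ] tab (array([62.1, -1.3]), np.float64(62.1), np.float64(-1.2)) wing (array([ 9.4, 53.5]), np.float64(54.3), np.float64(80.0))
mid 140 [554.8 -24.3 140. ] tab (array([ 60.9, -30. ]), np.float64(67.9), np.float64(-26.2)) wing (array([33. , 48.9]), np.float64(59.0), np.float64(56.0))
mid 120 [556.  -24.9 120. ] tab (array([ 61.8, -30.4]), np.float64(68.9), np.float64(-26.2)) wing (array([33.6, 49.7]), np.float64(59.9), np.float64(55.9))
right 120 [ 537.3 -160.3  120. ] tab (array([ 50.2, -47.1]), np.float64(68.8), np.float64(-43.2)) wing (array([15.2, 58. ]), np.float64(60.0), np.float64(75.3))
right 140 [ 536.4 -157.6  140. ] tab (array([ 49.4, -46.4]), np.float64(67.8), np.float64(-43.2)) wing (array([14.9, 57.1]), np.float64(59.1), np.float64(75.3))
cyl [668.  42. 210.]
flask [ 668. -105.   93.]
beaker [413.  87.  60.]
reagent [ 422. -155.   65.]
tape [659. 167.  25.]
gripend [ 468.1 -355.8   98. ]
griproot [ 583.2 -358.2   98. ]
gripL [ 500.8 -346.5   98. ]
gripR [ 501.  -368.1   98. ]
trigHinge [ 580.4 -343.4   98. ]
trigend [ 484.8 -311.    98. ]
barrelL [ 603.5 -284.2  103. ]
barrelR [ 601.2 -375.1  103. ]
barreltop [ 618.8 -327.5  103. ]
barrelbot [ 584.1 -327.3  103. ]
```

Call:
{"name": "drive_tool", "arguments": {"motion": [[-20,0,0,0],[-20,0,0,0],[-15,0,0,0],[0,10,15,0],[0,15,23,0],[0,15,23,0],[0,15,23,0],[0,15,23,0],[0,15,23,0],[0,15,23,0]], "grip": 45}}

```text
clock: 1.03
position: [308.6, -450.5, 250.9]
ee_rot: [-0.111, 0.698, 0.111, 0.698]
contact_force: [0.9, 0.0, -0.2]
gripper_width: 45.1
```

Call:
{"name": "drive_tool", "arguments": {"motion": [[0,15,23,0],[0,15,23,0],[0,15,23,0],[0,15,23,0],[0,15,23,0],[0,15,23,0],[0,15,23,0],[0,15,23,0],[0,15,23,0],[0,15,23,0]]}}

```text
clock: 1.87
position: [480.8, -236.7, 250.9]
ee_rot: [-0.111, 0.698, 0.111, 0.698]
contact_force: [0.8, -0.6, -0.1]
gripper_width: 44.8
```

Call:
{"name": "drive_tool", "arguments": {"motion": [[0,15,23,0],[0,15,23,0],[0,11,15,0],[0,0,0,-7],[0,0,0,-7],[0,0,0,-7],[0,0,0,-7],[0,0,0,-7],[0,0,0,-7],[0,0,0,-7]]}}

```text
clock: 2.7
position: [525.4, -180.0, 250.8]
ee_rot: [-0.392, 0.588, 0.392, 0.588]
contact_force: [0.3, 0.6, 0.6]
gripper_width: 45.1
```

Call:
{"name": "drive_tool", "arguments": {"motion": [[0,0,0,-7],[0,0,0,-1],[0,0,0,0]]}}

```text
clock: 2.95
position: [525.5, -180.1, 250.9]
ee_rot: [-0.43, 0.561, 0.43, 0.561]
contact_force: [0.0, 0.3, -0.4]
gripper_width: 44.8
```

```bash
cat > go.py <<'E'
import sys
from h import *
def go(x,y,z,jaw):
    s=arm.read_state();r=R.from_quat(s["ee_rot"]);M=r.as_matrix()
    yaw=np.degrees(np.arctan2(M[1,1],M[0,1]))
    print("delta tool",(M.T@(np.array([x,y,z])-s["position"])).round(1),"yaw",round(yaw,1),"spin",round((yaw-jaw+180)%360-180,1),"q",s["joints"].round(2),"F",s["contact_force"].round(1),"T",s["wrist_torque"].round(2),"w",round(s["gripper_width"],1),s["position"].round(1),"down",M[:,0].round(3))
if __name__=="__main__": go(*map(float,sys.argv[1:]))
E
python3 go.py 537 -160 160 165.3
```

```text
delta tool [90.9 -5.9 22.4] yaw 164.9 spin -0.4 q [-0.04  0.23 -0.07 -0.   -1.27 -0.22] F [ 0.   0.3 -0.4] T [0.   0.   0.03] w 44.8 [ 525.5 -180.1  250.9] down [-0.  0. -1.]
```

Call:
{"name": "drive_tool", "arguments": {"motion": [[0,-6,22,0],[20,0,0,0],[20,0,0,0],[20,0,0,0],[18,0,0,0],[8,0,0,0],[0,0,0,0]]}}

```text
clock: 3.53
position: [535.7, -160.2, 162.9]
ee_rot: [-0.429, 0.562, 0.431, 0.56]
contact_force: [-0.0, 0.2, -0.6]
gripper_width: 45.3
```

```bash
python3 go.py 537 -160 124 165.3; python3 - <<'E'
from h import *
o=[]
for n,(x0,y0,x1,y1) in(("top",(255,150,395,260)),("side",(190,90,330,200))):
    c=cv2.resize(arm.get_image(n)[y0:y1,x0:x1,::-1],None,fx=2.8,fy=2.8,interpolation=cv2.INTER_CUBIC);o.append(cv2.convertScaleAbs(c,alpha=1.5,beta=10))
cv2.imwrite("pics/hov.png",np.hstack(o));print(o[0].shape)
E
```

```text
delta tool [38.9 -1.4  0.6] yaw 164.9 spin -0.4 q [-0.    0.3  -0.2  -0.   -1.07 -0.26] F [-0.   0.2 -0.6] T [ 0.04  0.04 -0.  ] w 45.3 [ 535.7 -160.2  162.9] down [-0.005  0.    -1.   ]
(308, 392, 3)
```

View pics/hov.png

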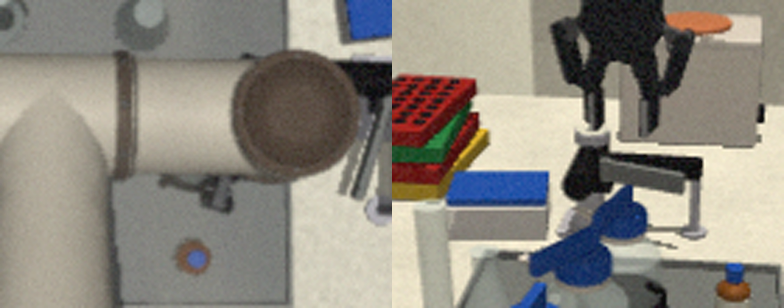

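The side half of the picture shows the fingertips at about (620,130) and the short trap's wing at (620,195). That gap looks bigger than the expected height difference, so I'll check it by projecting the TCP.

```bash
python3 - <<'E'
from h import *
s=arm.read_state();print(s["position"])
for P in([535.7,-160.2,162.9],[535.7,-160.2,230],[537,-160,140],[537,-160,120],[555,-24.5,140],[555,-24.5,160],[570,113,155]):
    q=proj("side",[P])[0];print(P,q.round(1),"crop",((q-[190,90])*2.8+[392,0]).round(),proj("top",[P])[0].round(1))
for k,a,b in(("tips",None,(620,130)),):pass
E
```

```text
[ 537.63843289 -160.63157919  165.68988194]
[535.7, -160.2, 162.9] [272.3 149.9] crop [622. 168.] [330.9 200.2]
[535.7, -160.2, 230] [272.4 126.5] crop [623. 102.] [334.6 199.1]
[537, -160, 140] [271.8 157.5] crop [621. 189.] [329.6 200.1]
[537, -160, 120] [271.8 164.1] crop [621. 207.] [328.6 200.4]
[555, -24.5, 140] [257.8 179.3] crop [582. 250.] [279.1 192.7]
[555, -24.5, 160] [257.6 172. ] crop [581. 230.] [279.3 192.3]
[570, 113, 155] [240.5 202. ] crop [533. 314.] [227.6 186.1]
```

The nominal TCP should sit at crop (622,168), but the tips look higher, at about y=130. I'll go down a little, which both readings allow, and look again.

Call:
{"name": "drive_tool", "arguments": {"motion": [[10,-1,0,0],[10,0,0,0],[0,0,0,0],[0,0,0,0],[0,0,0,0]]}}

```text
clock: 4.05
position: [538.2, -160.7, 145.1]
ee_rot: [-0.431, 0.561, 0.431, 0.561]
contact_force: [0.1, -0.5, 0.0]
gripper_width: 44.9
```

```bash
python3 - <<'E'
from h import *
im=arm.get_image("side")[90:190,215:325,::-1]
c=cv2.resize(im,None,fx=5.5,fy=5.5,interpolation=cv2.INTER_CUBIC);cv2.imwrite("pics/hov2.png",cv2.convertScaleAbs(c,alpha=2,beta=10))
s=arm.read_state();print(s["position"],s["contact_force"])
print((proj("side",[s["position"]])-[215,90])*5.5)
E
```

```text
[ 538.3500687  -160.74486263  145.3664257 ] [-0.39847057 -0.21906217  0.76675725]
[[309.99049919 360.98619389]]
```

View pics/hov2.png

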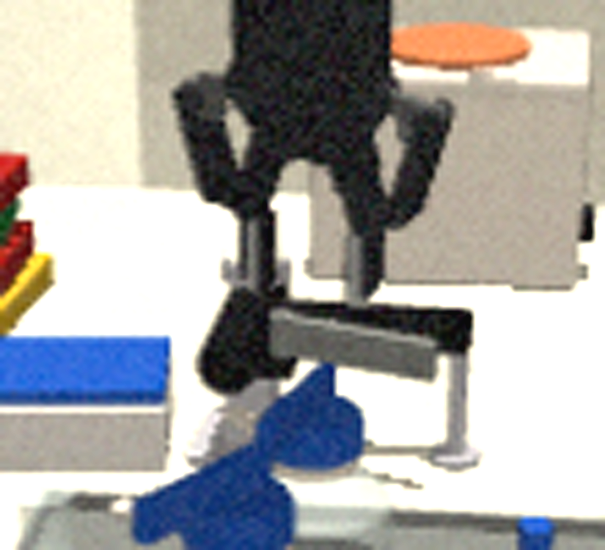

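The tips are at about y=297 in this crop and the projected TCP is at y=361. The tip x of 314 agrees with the projected 310. I'll cross-check with the start picture and look for a consistent bias.

```bash
python3 - <<'E'
from h import *
# start pose
P=np.array([193.4,-593.9,195.3])
print("start TCP side0(1.5x):",proj("side",[P,P+[0,0,30],P+[0,0,73]])*1.5)
im=cv2.imread("side_raw.png");c=cv2.resize(im[40:110,350:420],None,fx=5,fy=5,interpolation=cv2.INTER_CUBIC)
n=cv2.resize(arm.get_image("side")[60:190,190:330,::-1],(350,325),interpolation=cv2.INTER_CUBIC)
n=cv2.copyMakeBorder(n,0,25,0,0,cv2.BORDER_CONSTANT)
cv2.circle(c,tuple(((proj("side",[P])[0]-[350,40])*5).astype(int)),3,(0,0,255),-1)
# fixed landmarks with known geometry in both views: tray corners via top rays at z=14
T=lambda x,y:(195+x/3.2-.34,140+y/3.2-.34)
for q in((17,17),(521,17),(524,382),(16,382)):
    p=on("top",T(*q),14);u=proj("side",[p])[0];print(p.round(1),"side0 1.5x",(u*1.5).round(1))
    cv2.circle(im,tuple(u.astype(int)),1,(0,0,255),-1)
d=cv2.resize(im[100:300,160:345],None,fx=2.4,fy=2.4);
cv2.imwrite("pics/chk.png",cv2.convertScaleAbs(np.hstack([c,cv2.resize(d,(int(d.shape[1]*350/d.shape[0]),350))]),alpha=1.5,beta=10))
E
```

```text
start TCP side0(1.5x): [[570.94795729 150.58111605]
 [572.73464399 138.17111029]
 [575.34750349 119.92704279]]
[701.8 208.8  14. ] side0 1.5x [261.  415.3]
[ 707.2 -259.2   14. ] side0 1.5x [335.2 267.3]
[ 371.1 -262.    14. ] side0 1.5x [492.4 276.2]
[364.6 202.6  14. ] side0 1.5x [500.9 436.8]
```

View pics/chk.png

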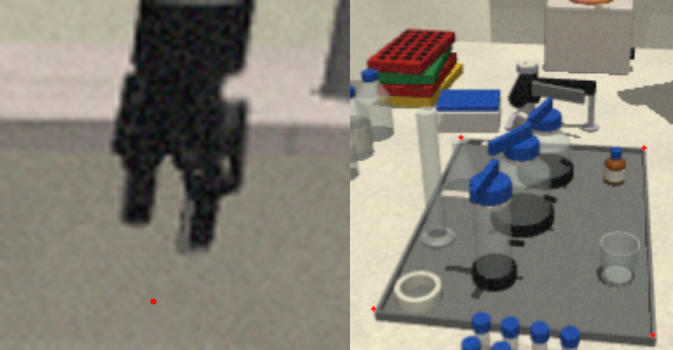

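The projected tray corners match to within about 3 px, so the side camera is fine. At the start pose, though, the tips also appear about 15 px above the stated TCP. I'll check the wrist circle and the pump numerically.

```bash
python3 - <<'E'
from h import *
for z in(300,350,400,450,500,550): print(z,on("top",(360.4,190),z).round(0))
print("pump grip end/root side1 crop",((proj("side",[[468,-356,98],[583,-358,98],[603,-284,103],[600,-385,116]])-[175,130])*3.4).round())
print("fingertip tri, side ray at y=-160:")
e,d=ray("side",(215+314/5.5,90+297/5.5-2.5));print([(e+d*((y-e[1])/d[1])).round(0) for y in(-120,-160,-200,-240)])
m=(arm.get_image("top"));cv2.imwrite("top2.png",m[:,:,::-1])
c=cv2.resize(m[150:250,280:400,::-1],None,fx=5,fy=5,interpolation=cv2.INTER_CUBIC);cv2.imwrite("pics/t2.png",cv2.convertScaleAbs(c,alpha=1.8,beta=10))
E
```

```text
300 [ 554. -210.  300.]
350 [ 551. -200.  350.]
400 [ 548. -190.  400.]
450 [ 545. -180.  450.]
500 [ 541. -170.  500.]
550 [ 538. -160.  550.]
pump grip end/root side1 crop [[425.  56.]
 [307.  49.]
 [275.  73.]
 [294.  22.]]
fingertip tri, side ray at y=-160:
[array([ 532., -120.,  203.]), array([ 536., -160.,  188.]), array([ 541., -200.,  172.]), array([ 546., -240.,  156.])]
```

View pics/t2.png

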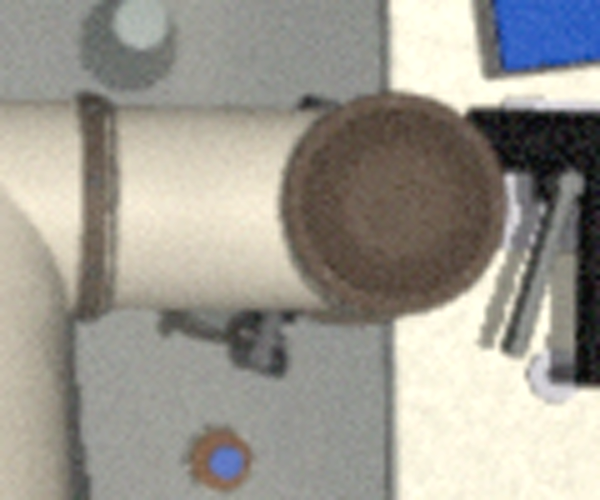

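```bash
python3 - <<'E'
from h import *
for z in(220,250,280,310,340): print(z,on("top",(280+312/5,150+102/5),z).round(0),on("top",(280+262/5,150+340/5),z).round(0),on("top",(337.4,194.7),z).round(0))
# knuckles triangulated: lower(-x) knuckle is right one in side (x to left)
print(tri((280+265/5,150+350/5),(215+435/5.5,90+105/5.5-2.5)), tri((280+312/5,150+102/5),(215+195/5.5,90+100/5.5-2.5)))
print(tri((280+265/5,150+350/5),(215+405/5.5,90+215/5.5-2.5)))
E
```

```text
220 [ 609. -181.  220.] [ 489. -156.  220.] [ 547. -169.  220.]
250 [ 605. -176.  250.] [ 488. -152.  250.] [ 546. -164.  250.]
280 [ 602. -171.  280.] [ 488. -148.  280.] [ 544. -159.  280.]
310 [ 599. -166.  310.] [ 488. -144.  310.] [ 542. -155.  310.]
340 [ 596. -162.  340.] [ 488. -139.  340.] [ 541. -150.  340.]
(array([ 481.33795025, -148.0615296 ,  289.11754531]), np.float64(4.313203895682271)) (array([ 599.00536537, -171.52164346,  281.5074652 ]), np.float64(6.169576940832821))
(array([ 487.89992325, -155.57570842,  233.27410726]), np.float64(8.598183283860996))
```

The triangulated knuckles have their midpoint at (540,-160), so xy agrees. Their height of about 285 mm, with the tips near 185, means the tips really sit about 35–40 mm above the reported z. I'll descend in small steps and watch the force.

Call:
{"name": "drive_tool", "arguments": {"motion": [[8,0,0,0],[8,0,0,0],[3,0,0,0],[0,0,0,0],[0,0,0,0]]}}

```text
clock: 4.62
position: [537.8, -160.7, 125.5]
ee_rot: [-0.43, 0.561, 0.431, 0.56]
contact_force: [-0.1, 0.4, 0.1]
gripper_width: 44.7
```

Call:
{"name": "drive_tool", "arguments": {"motion": [[2,0,0,0],[2,0,0,0],[0,0,0,0]]}}

```text
clock: 4.87
position: [537.9, -160.6, 121.7]
ee_rot: [-0.43, 0.561, 0.431, 0.561]
contact_force: [0.1, 0.8, -0.7]
gripper_width: 45.2
```

Call:
{"name": "drive_tool", "arguments": {"motion": [[2,0,0,0],[2,0,0,0],[0,0,0,0]]}}

```text
clock: 5.12
position: [537.8, -160.6, 117.6]
ee_rot: [-0.43, 0.561, 0.431, 0.561]
contact_force: [-0.8, 0.0, -0.5]
gripper_width: 45.0
```

Call:
{"name": "drive_tool", "arguments": {"motion": [[2,0,0,0],[2,0,0,0],[0,0,0,0]]}}

```text
clock: 5.37
position: [537.7, -160.6, 113.5]
ee_rot: [-0.43, 0.561, 0.431, 0.561]
contact_force: [0.2, 0.7, -0.6]
gripper_width: 44.8
```

Call:
{"name": "drive_tool", "arguments": {"motion": [[2,0,0,0],[2,0,0,0],[0,0,0,0]]}}

```text
clock: 5.62
position: [537.7, -160.6, 109.5]
ee_rot: [-0.43, 0.561, 0.431, 0.561]
contact_force: [0.3, 0.3, -0.2]
gripper_width: 44.6
```

Call:
{"name": "drive_tool", "arguments": {"motion": [[2,0,0,0],[2,0,0,0],[0,0,0,0]]}}

```text
clock: 5.87
position: [537.7, -160.6, 105.5]
ee_rot: [-0.43, 0.561, 0.431, 0.561]
contact_force: [-0.2, -0.4, 0.1]
gripper_width: 45.0
```

```bash
python3 - <<'E'
from h import *
im=arm.get_image("side")[90:190,215:325,::-1]
c=cv2.resize(im,None,fx=5.5,fy=5.5,interpolation=cv2.INTER_CUBIC);cv2.imwrite("pics/hov3.png",cv2.convertScaleAbs(c,alpha=2,beta=10))
s=arm.read_state();print(s["position"],s["contact_force"],s["clock"])
E
```

```text
[ 537.84374209 -160.63459833  105.69440214] [ 0.09749143  0.66906153 -0.85368205] 5.9167
```

View pics/hov3.png

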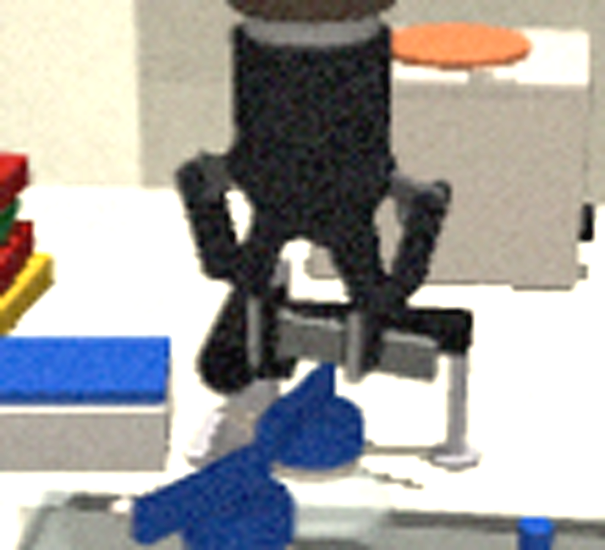

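The fingertips are at about y=379 and the cap disc at about y=425, so the tips are really near z=141 with the reported z at 105.5. That confirms the vertical offset. I'll lower another 10 mm and close on the wing.

Call:
{"name": "drive_tool", "arguments": {"motion": [[2.5,0,0,0],[2.5,0,0,0],[2.5,0,0,0],[2.5,0,0,0],[0,0,0,0]]}}

```text
clock: 6.33
position: [537.6, -160.6, 95.3]
ee_rot: [-0.43, 0.561, 0.431, 0.561]
contact_force: [-0.5, 0.1, 0.8]
gripper_width: 44.8
```

Call:
{"name": "drive_tool", "arguments": {"motion": [[0,0,0,0],[0,0,0,0],[0,0,0,0],[0,0,0,0]], "grip": 16}}

```text
clock: 6.67
position: [538.2, -160.6, 96.2]
ee_rot: [-0.431, 0.561, 0.431, 0.561]
contact_force: [-0.2, -0.2, -0.8]
gripper_width: 16.0
```

Call:
{"name": "drive_tool", "arguments": {"motion": [[0,0,0,0],[0,0,0,0],[0,0,0,0]], "grip": 9}}

```text
clock: 6.92
position: [536.4, -160.3, 96.1]
ee_rot: [-0.43, 0.562, 0.431, 0.56]
contact_force: [-4.5, 3.4, 4.1]
gripper_width: 9.2
```

```bash
python3 go.py 537 -160 124 165.3
```

```text
delta tool [-27.9  -0.4   0.4] yaw 165.0 spin -0.3 q [-0.    0.37 -0.29 -0.   -0.92 -0.26] F [-4.5  3.4  4.1] T [ 0.76  1.48 -0.19] w 9.2 [ 536.4 -160.3   96.1] down [-0.003  0.001 -1.   ]
```

Call:
{"name": "drive_tool", "arguments": {"motion": [[0,0,0,0],[0,0,0,0],[0,0,0,0]], "grip": 3}}

```text
clock: 7.17
position: [536.4, -160.3, 96.2]
ee_rot: [-0.43, 0.562, 0.431, 0.56]
contact_force: [-5.5, 2.7, 5.0]
gripper_width: 7.8
```

Call:
{"name": "drive_tool", "arguments": {"motion": [[0,0,0,3],[0,0,0,5],[0,0,0,5],[0,0,0,0]]}}

```text
clock: 7.5
position: [536.4, -160.4, 96.2]
ee_rot: [-0.363, 0.607, 0.364, 0.605]
contact_force: [-5.0, 2.5, 5.2]
gripper_width: 7.9
```

```bash
python3 go.py 537 -160 124 46.8
```

```text
delta tool [-27.8  -0.3   0.6] yaw 151.9 spin 105.1 q [-0.    0.37 -0.29 -0.   -0.92 -0.49] F [-5.   2.5  5.2] T [0.79 1.5  0.04] w 7.9 [ 536.4 -160.4   96.2] down [-0.003  0.    -1.   ]
```

Call:
{"name": "drive_tool", "arguments": {"motion": [[0,0,0,6],[0,0,0,6],[0,0,0,6],[0,0,0,6],[0,0,0,6],[0,0,0,6],[0,0,0,6],[0,0,0,6],[0,0,0,6],[0,0,0,0]]}}

```text
clock: 8.33
position: [536.4, -160.3, 96.2]
ee_rot: [-0.048, 0.707, 0.049, 0.704]
contact_force: [-4.1, 2.5, 4.9]
gripper_width: 7.7
```

Call:
{"name": "drive_tool", "arguments": {"motion": [[0,0,0,6],[0,0,0,6],[0,0,0,6],[0,0,0,6],[0,0,0,6],[0,0,0,6],[0,0,0,6],[0,0,0,3],[0,0,0,0]]}}

```text
clock: 9.08
position: [536.4, -160.3, 96.2]
ee_rot: [0.224, 0.672, -0.225, 0.669]
contact_force: [-5.0, 1.9, 5.3]
gripper_width: 7.6
```

```bash
python3 go.py 537 -160 124 46.8
```

```text
delta tool [-27.8   0.6   0.2] yaw 53.0 spin 6.2 q [-0.    0.37 -0.29 -0.   -0.92 -2.22] F [-5.   1.9  5.3] T [0.76 1.48 0.07] w 7.6 [ 536.4 -160.3   96.2] down [-0.003  0.    -1.   ]
```

Call:
{"name": "drive_tool", "arguments": {"motion": [[0,0,0,3],[0,0,0,3],[0,0,0,0],[0,0,0,0]]}}

```text
clock: 9.42
position: [536.4, -160.3, 96.2]
ee_rot: [0.258, 0.659, -0.259, 0.657]
contact_force: [-4.7, 3.0, 5.7]
gripper_width: 7.7
```

```bash
python3 go.py 537 -160 124 46.8
```

```text
delta tool [-27.8   0.6   0.1] yaw 47.1 spin 0.3 q [-0.    0.37 -0.29 -0.   -0.92 -2.32] F [-4.7  3.   5.7] T [0.79 1.47 0.15] w 7.7 [ 536.4 -160.3   96.2] down [-0.003  0.    -1.   ]
```

Call:
{"name": "drive_tool", "arguments": {"motion": [[0,0,0,2],[0,0,0,2],[0,0,0,0],[0,0,0,0]]}}

```text
clock: 9.75
position: [536.4, -160.4, 96.2]
ee_rot: [0.28, 0.65, -0.281, 0.648]
contact_force: [-5.1, 3.0, 4.8]
gripper_width: 8.3
```

```bash
python3 go.py 537 -160 124 46.8;  python3 - <<'E'
from h import *
im=arm.get_image("side")[90:190,215:325,::-1]
c=cv2.resize(im,None,fx=5.5,fy=5.5,interpolation=cv2.INTER_CUBIC);cv2.imwrite("pics/g1.png",cv2.convertScaleAbs(c,alpha=2,beta=10))
E
```

```text
delta tool [-27.8   0.6   0.1] yaw 43.3 spin -3.5 q [-0.    0.37 -0.29  0.   -0.92 -2.39] F [-5.1  3.   4.8] T [0.86 1.51 1.03] w 8.3 [ 536.4 -160.4   96.2] down [-0.004 -0.    -1.   ]
```

View pics/g1.png

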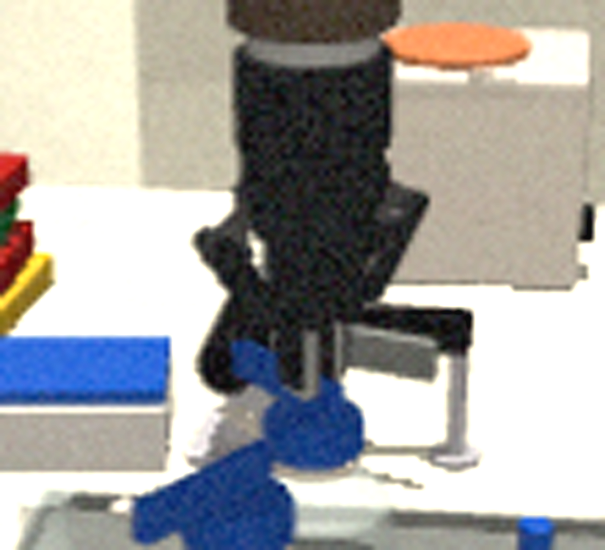

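The picture shows the fingers gripping the short trap's wing, now pointing up-left with its long end at (255,355), over the tab. The torque jump to 1.0 N m shows the stop was reached. I'll release, lift and go on to the tall bottle.

Call:
{"name": "drive_tool", "arguments": {"motion": [[0,0,0,-3],[0,0,0,0]]}}

```text
clock: 9.97
position: [536.4, -160.3, 96.2]
ee_rot: [0.263, 0.657, -0.264, 0.655]
contact_force: [-5.5, 2.0, 4.8]
gripper_width: 7.9
```

Call:
{"name": "drive_tool", "arguments": {"motion": [[0,0,0,0],[0,0,0,0],[0,0,0,0],[0,0,0,0],[-10,0,0,0],[-20,0,0,0],[-25,0,0,0],[-25,0,0,0],[-20,0,0,0],[0,0,0,0]], "grip": 45}}

```text
clock: 10.8
position: [541.3, -161.4, 202.1]
ee_rot: [0.265, 0.652, -0.264, 0.66]
contact_force: [0.2, -0.3, 0.8]
gripper_width: 44.7
```

Call:
{"name": "drive_tool", "arguments": {"motion": [[0,0,0,-7],[0,0,0,-7],[0,0,0,-7],[0,0,0,-7],[0,0,0,-7],[0,0,0,-7],[0,0,0,-7],[0,0,0,-7],[0,0,0,-7],[0,0,0,-7]]}}

```text
clock: 11.63
position: [538.1, -160.7, 196.2]
ee_rot: [-0.161, 0.688, 0.161, 0.689]
contact_force: [-0.3, -0.5, 0.5]
gripper_width: 45.1
```

Call:
{"name": "drive_tool", "arguments": {"motion": [[0,0,0,-7],[0,0,0,-7],[0,0,0,-7],[0,0,0,-6],[0,0,0,0]]}}

```text
clock: 12.05
position: [538.1, -160.7, 196.2]
ee_rot: [-0.316, 0.632, 0.316, 0.633]
contact_force: [-0.1, 0.2, 0.9]
gripper_width: 44.9
```

```bash
python3 go.py 555 -24.5 115.5 146
```

```text
delta tool [ 80.7  68.2 119.1] yaw 143.1 spin -2.9 q [-0.    0.28 -0.15  0.   -1.14 -0.64] F [-0.1  0.2  0.9] T [ 0.02  0.01 -0.03] w 44.9 [ 538.1 -160.7  196.2] down [ 0. -0. -1.]
```

Call:
{"name": "drive_tool", "arguments": {"motion": [[0,6,10,0],[0,12,21,0],[0,14,25,0],[0,14,25,0],[0,14,24,0],[0,8,14,0],[0,0,0,-3],[15,0,0,0],[20,0,0,0],[0,0,0,0]]}}

```text
clock: 12.88
position: [552.6, -24.0, 157.5]
ee_rot: [-0.33, 0.627, 0.333, 0.622]
contact_force: [-1.5, 0.1, -1.0]
gripper_width: 45.1
```

Call:
{"name": "drive_tool", "arguments": {"motion": [[10,0,0,0],[8,0,0,0],[5,0,0,0],[0,0,0,0],[0,0,0,0],[0,0,0,0]]}}

```text
clock: 13.38
position: [555.8, -24.7, 138.6]
ee_rot: [-0.332, 0.624, 0.332, 0.625]
contact_force: [0.6, 0.8, -0.6]
gripper_width: 45.0
```

```bash
python3 go.py 555 -24.5 115.5 146
```

```text
delta tool [23.1  0.8 -0.3] yaw 146.0 spin 0.0 q [ 0.25  0.32 -0.25  0.   -1.   -0.84] F [ 0.6  0.8 -0.6] T [0.06 0.03 0.01] w 45.0 [555.8 -24.7 138.6] down [ 0.001  0.    -1.   ]
```

Call:
{"name": "drive_tool", "arguments": {"motion": [[5,0,0,0],[5,0,0,0],[3,0,0,0],[0,0,0,0]]}}

```text
clock: 13.72
position: [554.6, -24.8, 124.0]
ee_rot: [-0.332, 0.625, 0.332, 0.624]
contact_force: [0.0, -0.5, 0.9]
gripper_width: 44.9
```

Call:
{"name": "drive_tool", "arguments": {"motion": [[3,0,0,0],[3,0,0,0],[3,0,0,0],[0,0,0,0]]}}

```text
clock: 14.05
position: [554.8, -24.7, 115.2]
ee_rot: [-0.332, 0.625, 0.332, 0.624]
contact_force: [0.5, -0.2, -0.9]
gripper_width: 44.9
```

Call:
{"name": "drive_tool", "arguments": {"motion": [[0,0,0,0],[0,0,0,0],[0,0,0,0],[0,0,0,0],[0,0,0,0]], "grip": 3}}

```text
clock: 14.47
position: [554.7, -24.2, 116.4]
ee_rot: [-0.332, 0.624, 0.333, 0.624]
contact_force: [-3.1, 3.2, 4.0]
gripper_width: 7.8
```

```bash
python3 go.py 555 -24.5 115.5 64
```

```text
delta tool [ 0.9 -0.5 -0.1] yaw 146.0 spin 82.0 q [ 0.25  0.34 -0.28 -0.   -0.96 -0.84] F [-3.1  3.2  4. ] T [1.02 1.12 0.08] w 7.8 [554.7 -24.2 116.4] down [-0.001  0.001 -1.   ]
```

Gripped at 7.8 mm, the same as before. Turning it home.

Call:
{"name": "drive_tool", "arguments": {"motion": [[0,0,0,3],[0,0,0,6],[0,0,0,6],[0,0,0,6],[0,0,0,6],[0,0,0,6],[0,0,0,6],[0,0,0,6],[0,0,0,6],[0,0,0,6]]}}

```text
clock: 15.3
position: [554.9, -24.8, 116.4]
ee_rot: [0.007, 0.707, -0.008, 0.707]
contact_force: [-2.6, 1.4, 3.8]
gripper_width: 7.7
```

Call:
{"name": "drive_tool", "arguments": {"motion": [[0,0,0,6],[0,0,0,6],[0,0,0,4],[0,0,0,3],[0,0,0,0],[0,0,0,0]]}}

```text
clock: 15.8
position: [554.9, -25.0, 116.4]
ee_rot: [0.122, 0.697, -0.122, 0.696]
contact_force: [-4.1, 0.2, 5.1]
gripper_width: 7.9
```

```bash
python3 go.py 555 -24.5 115.5 64
```

```text
delta tool [ 0.9  0.5 -0. ] yaw 70.1 spin 6.1 q [ 0.25  0.34 -0.28  0.   -0.95 -2.17] F [-4.1  0.2  5.1] T [0.06 1.03 0.01] w 7.9 [554.9 -25.  116.4] down [-0.001 -0.001 -1.   ]
```

Call:
{"name": "drive_tool", "arguments": {"motion": [[0,0,0,2],[0,0,0,2],[0,0,0,2],[0,0,0,0],[0,0,0,0]]}}

```text
clock: 16.22
position: [554.9, -25.1, 116.4]
ee_rot: [0.158, 0.689, -0.158, 0.689]
contact_force: [-3.3, -1.1, 5.9]
gripper_width: 7.8
```

```bash
python3 go.py 555 -24.5 115.5 64
```

```text
delta tool [ 0.9  0.6 -0.1] yaw 64.1 spin 0.1 q [ 0.25  0.34 -0.28  0.   -0.95 -2.27] F [-3.3 -1.1  5.9] T [-0.06  1.23  0.04] w 7.8 [554.9 -25.1 116.4] down [-0.001 -0.001 -1.   ]
```

No stop yet, so I'll continue in small turns until the torque rises.

Call:
{"name": "drive_tool", "arguments": {"motion": [[0,0,0,2],[0,0,0,2],[0,0,0,0],[0,0,0,0]]}}

```text
clock: 16.55
position: [554.8, -25.0, 116.4]
ee_rot: [0.18, 0.684, -0.181, 0.683]
contact_force: [-4.4, 0.4, 4.3]
gripper_width: 7.5
```

```bash
python3 go.py 555 -24.5 115.5 64
```

```text
delta tool [ 0.9  0.6 -0.1] yaw 60.4 spin -3.6 q [ 0.25  0.34 -0.28  0.   -0.96 -2.34] F [-4.4  0.4  4.3] T [-0.01  1.25  0.93] w 7.5 [554.8 -25.  116.4] down [-0.001 -0.001 -1.   ]
```

Call:
{"name": "drive_tool", "arguments": {"motion": [[0,0,0,2],[0,0,0,0],[0,0,0,0]]}}

```text
clock: 16.8
position: [554.9, -25.1, 116.4]
ee_rot: [0.192, 0.681, -0.193, 0.68]
contact_force: [-4.4, -0.6, 4.2]
gripper_width: 7.8
```

```bash
python3 go.py 555 -24.5 115.5 64
```

```text
delta tool [ 0.9  0.5 -0.2] yaw 58.4 spin -5.6 q [ 0.25  0.34 -0.28  0.   -0.96 -2.37] F [-4.4 -0.6  4.2] T [-0.01  1.25  1.26] w 7.8 [554.9 -25.1 116.4] down [-0.001 -0.002 -1.   ]
```

The stop is reached here too, at 1.26 N m. I'll unload, release and lift, turn the jaws towards the pump's y axis, then check both caps from the cameras.

Call:
{"name": "drive_tool", "arguments": {"motion": [[0,0,0,-4],[0,0,0,0]]}}

```text
clock: 16.97
position: [554.9, -25.0, 116.4]
ee_rot: [0.168, 0.687, -0.169, 0.686]
contact_force: [-4.5, 0.1, 4.9]
gripper_width: 7.8
```

Call:
{"name": "drive_tool", "arguments": {"motion": [[0,0,0,0],[0,0,0,0],[0,0,0,0],[0,0,0,0],[-10,0,0,0],[-20,0,0,0],[-25,0,0,0],[-20,0,0,0],[-10,0,0,0],[0,0,0,0]], "grip": 45}}

```text
clock: 17.8
position: [557.1, -24.5, 204.2]
ee_rot: [0.172, 0.684, -0.17, 0.688]
contact_force: [-0.5, -0.3, -0.4]
gripper_width: 45.1
```

Call:
{"name": "drive_tool", "arguments": {"motion": [[0,0,0,-7],[0,0,0,-7],[0,0,0,-7],[0,0,0,-5],[0,-15,-5,0],[0,-25,-5,0],[0,-30,-5,0],[0,-30,-5,0],[0,-30,-5,0],[0,-30,-5,0]], "grip": 85}}

```text
clock: 18.63
position: [518.3, -185.1, 199.9]
ee_rot: [0.013, 0.708, -0.012, 0.706]
contact_force: [1.1, -0.2, 0.2]
gripper_width: 84.9
```

Call:
{"name": "drive_tool", "arguments": {"motion": [[0,-30,-3,0],[0,-30,-3,0],[0,-30,-3,0],[0,-30,-2,0],[0,-25,0,0],[0,-15,0,0],[0,0,0,0],[0,0,0,0]]}}

```text
clock: 19.3
position: [502.5, -343.4, 199.9]
ee_rot: [0.013, 0.708, -0.013, 0.706]
contact_force: [1.1, 0.4, -0.1]
gripper_width: 85.1
```

```bash
python3 go.py 512 -346.6 70 88.7; python3 - <<'E'
from h import *
t=arm.get_image("top")[:,:,::-1];s=arm.get_image("side")[:,:,::-1]
a=cv2.resize(t[150:280,230:400],None,fx=2.9,fy=2.9,interpolation=cv2.INTER_CUBIC)
b=cv2.resize(s[60:190,215:325],None,fx=2.9,fy=2.9,interpolation=cv2.INTER_CUBIC)[:a.shape[0]]
cv2.imwrite("pics/p1.png",cv2.convertScaleAbs(np.hstack([a,b]),alpha=1.7,beta=10));print(a.shape,b.shape)
E
```

```text
delta tool [129.9  -3.    9.8] yaw 87.9 spin -0.8 q [-0.33  0.36 -0.03 -0.   -1.19 -1.27] F [ 1.1  0.4 -0.1] T [ 0.01 -0.01 -0.  ] w 85.1 [ 502.5 -343.4  199.9] down [-0.002  0.001 -1.   ]
(377, 493, 3) (377, 319, 3)
```

View pics/p1.png

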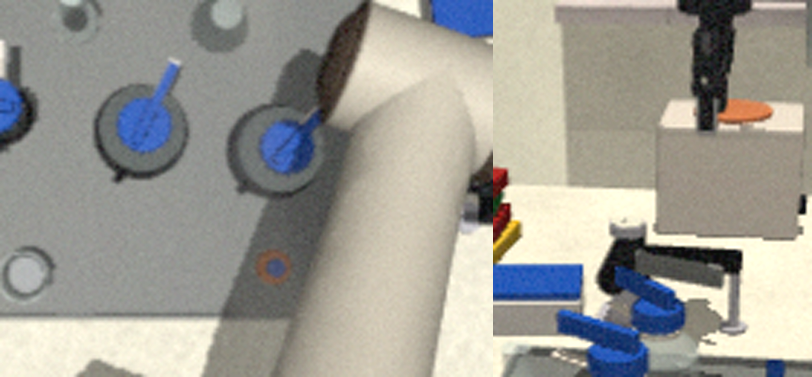

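Both wings now lie over their tabs: tall at (175,65) and short at (320,118) in the crop. The gripper hangs above the pump. I'll lower it over the grip and trigger in guarded steps.

Call:
{"name": "drive_tool", "arguments": {"motion": [[0,-3,10,-1],[15,0,0,0],[25,0,0,0],[25,0,0,0],[25,0,0,0],[20,0,0,0],[10,0,0,0],[5,0,0,0],[0,0,0,0],[0,0,0,0]]}}

```text
clock: 20.23
position: [514.2, -346.4, 77.2]
ee_rot: [0.005, 0.706, -0.006, 0.708]
contact_force: [-0.3, -0.5, 0.6]
gripper_width: 85.3
```

```bash
python3 go.py 512 -346.6 38 88.7
```

```text
delta tool [39.2 -0.2 -2.3] yaw 89.1 spin 0.4 q [-0.33  0.48 -0.16  0.   -0.93 -1.26] F [-0.3 -0.5  0.6] T [-0.   -0.03  0.01] w 85.3 [ 514.2 -346.4   77.2] down [ 0.002 -0.001 -1.   ]
```

Call:
{"name": "drive_tool", "arguments": {"motion": [[5,0,0,0],[5,0,0,0],[5,0,0,0],[3,0,0,0],[0,0,0,0]]}}

```text
clock: 20.65
position: [512.6, -346.2, 57.1]
ee_rot: [0.006, 0.708, -0.006, 0.707]
contact_force: [-0.6, 1.0, 0.1]
gripper_width: 85.1
```

Call:
{"name": "drive_tool", "arguments": {"motion": [[2,0,0,0],[2,0,0,0],[2,0,0,0],[0,0,0,0]]}}

```text
clock: 20.98
position: [513.0, -346.3, 51.5]
ee_rot: [0.006, 0.707, -0.006, 0.707]
contact_force: [-0.3, -0.2, 0.3]
gripper_width: 85.2
```

Call:
{"name": "drive_tool", "arguments": {"motion": [[2,0,0,0],[2,0,0,0],[2,0,0,0],[0,0,0,0]]}}

```text
clock: 21.32
position: [512.9, -346.3, 45.5]
ee_rot: [0.006, 0.707, -0.006, 0.707]
contact_force: [-0.7, 0.2, 0.4]
gripper_width: 85.4
```

Call:
{"name": "drive_tool", "arguments": {"motion": [[2,0,0,0],[2,0,0,0],[2,0,0,0],[0,0,0,0]]}}

```text
clock: 21.65
position: [512.9, -346.2, 39.4]
ee_rot: [0.006, 0.707, -0.006, 0.707]
contact_force: [0.3, 0.0, 0.3]
gripper_width: 84.4
```

Call:
{"name": "drive_tool", "arguments": {"motion": [[2,0,0,0],[2,0,0,0],[0,0,0,0]]}}

```text
clock: 21.9
position: [512.9, -346.3, 35.5]
ee_rot: [0.006, 0.707, -0.006, 0.707]
contact_force: [0.3, 0.4, 0.5]
gripper_width: 84.7
```

Call:
{"name": "drive_tool", "arguments": {"motion": [[0,0,0,0],[0,-1,0,0],[0,-2,0,0],[0,0,0,0]], "grip": 62}}

```text
clock: 22.23
position: [512.6, -348.8, 36.0]
ee_rot: [0.007, 0.708, -0.006, 0.707]
contact_force: [-1.4, 4.1, 3.6]
gripper_width: 62.0
```

Call:
{"name": "drive_tool", "arguments": {"motion": [[0,0,0,0],[0,0,0,0],[0,0,0,0],[0,0,0,0]], "grip": 45}}

```text
clock: 22.57
position: [513.0, -348.5, 36.2]
ee_rot: [0.006, 0.707, -0.006, 0.707]
contact_force: [-1.5, 6.2, 3.1]
gripper_width: 45.0
```

Call:
{"name": "drive_tool", "arguments": {"motion": [[0,0,0,0],[0,0,0,0],[0,0,0,0]], "grip": 38}}

```text
clock: 22.82
position: [513.0, -350.1, 36.6]
ee_rot: [0.006, 0.707, -0.006, 0.707]
contact_force: [-3.0, -0.9, 5.4]
gripper_width: 38.4
```

Call:
{"name": "drive_tool", "arguments": {"motion": [[0,-1.5,0,0],[0,-1.5,0,0],[0,0,0,0],[0,0,0,0]]}}

```text
clock: 23.15
position: [513.0, -350.8, 35.8]
ee_rot: [0.007, 0.707, -0.005, 0.707]
contact_force: [-0.3, 7.1, 5.4]
gripper_width: 38.0
```

Call:
{"name": "drive_tool", "arguments": {"motion": [[0,0,0,0],[0,0,0,0],[0,0,0,0],[0,0,0,0]], "grip": 32}}

```text
clock: 23.48
position: [513.0, -353.0, 36.2]
ee_rot: [0.006, 0.707, -0.006, 0.707]
contact_force: [-2.5, -1.3, 4.5]
gripper_width: 32.5
```

Call:
{"name": "drive_tool", "arguments": {"motion": [[0,0,0,0],[0,0,0,0],[0,0,0,0],[0,0,0,0]], "grip": 25}}

```text
clock: 23.82
position: [513.0, -353.9, 36.6]
ee_rot: [0.005, 0.707, -0.006, 0.707]
contact_force: [-3.3, -4.6, 4.8]
gripper_width: 29.7
```

The fingers stopped at 29.7 mm with 25 commanded. The 10 mm wing read 7.8, so this fits the 32 mm squeezed stack. Holding, and taking one picture.

Call:
{"name": "drive_tool", "arguments": {"motion": [[0,0,0,0],[0,0,0,0],[0,0,0,0],[0,0,0,0],[0,0,0,0],[0,0,0,0],[0,0,0,0],[0,0,0,0],[0,0,0,0],[0,0,0,0]]}}

```text
clock: 24.65
position: [513.0, -353.9, 36.6]
ee_rot: [0.005, 0.707, -0.006, 0.707]
contact_force: [-4.9, -4.2, 5.7]
gripper_width: 29.4
```

Call:
{"name": "drive_tool", "arguments": {"motion": [[0,0,0,0],[0,0,0,0],[0,0,0,0],[0,0,0,0],[0,0,0,0],[0,0,0,0]]}}

```text
clock: 25.15
position: [513.0, -353.9, 36.6]
ee_rot: [0.005, 0.707, -0.006, 0.707]
contact_force: [-4.7, -4.6, 4.9]
gripper_width: 29.7
```

```bash
python3 go.py 513 -353 36 88.7; python3 - <<'E'
from h import *
s=arm.get_image("side")[:,:,::-1];t=arm.get_image("top")[:,:,::-1]
b=cv2.resize(s[100:190,240:330],(400,400),interpolation=cv2.INTER_CUBIC);a=cv2.resize(t[140:240,330:430],(400,400),interpolation=cv2.INTER_CUBIC)
cv2.imwrite("pics/sq.png",cv2.convertScaleAbs(np.hstack([a,b]),alpha=1.9,beta=15))
E
```

```text
delta tool [0.6 0.9 0. ] yaw 89.1 spin 0.4 q [-0.34  0.53 -0.19  0.   -0.85 -1.24] F [-4.7 -4.6  4.9] T [-1.16  1.13  0.25] w 29.7 [ 513.  -353.9   36.6] down [ 0.    -0.002 -1.   ]
```

View pics/sq.png

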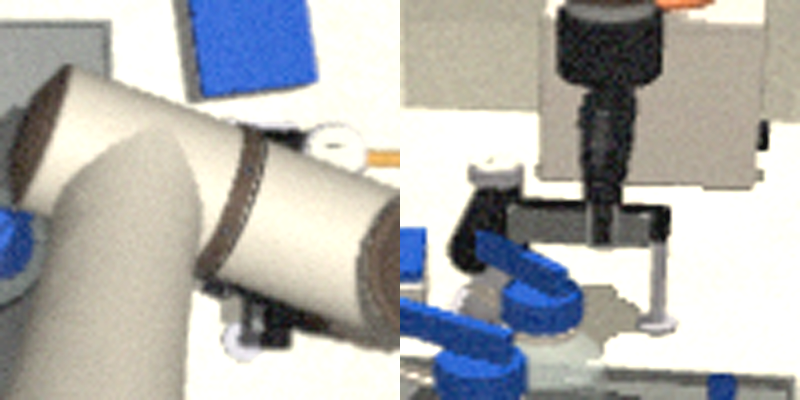

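The trigger lies parallel beside the grip, fully in, with the finger pad across it at (600,225). Both wings still sit over their tabs. It has been held over 1.5 s, so I'll release, centre the tool and lift away.

Call:
{"name": "drive_tool", "arguments": {"motion": [[0,0,0,0],[0,0,0,0],[0,2,0,0],[0,2,0,0],[0,2,0,0],[0,1,0,0],[0,0,0,0],[0,0,0,0]], "grip": 85}}

```text
clock: 25.92
position: [513.3, -345.6, 36.2]
ee_rot: [0.006, 0.707, -0.006, 0.707]
contact_force: [-0.6, 0.1, 0.2]
gripper_width: 85.3
```

Call:
{"name": "drive_tool", "arguments": {"motion": [[-3,0,0,0],[-8,0,0,0],[-15,0,0,0],[-25,0,0,0],[-30,0,0,0],[-30,0,0,0],[-25,0,0,0],[-15,0,0,0],[0,0,0,0],[0,0,0,0]]}}

```text
clock: 26.75
position: [513.6, -345.6, 188.6]
ee_rot: [0.006, 0.706, -0.006, 0.708]
contact_force: [0.2, 0.0, -0.1]
gripper_width: 85.2
```

Call:
{"name": "drive_tool", "arguments": {"motion": [[0,-10,-10,0],[0,-20,-15,0],[0,-25,-20,0],[0,-25,-20,0],[0,-25,-20,0],[0,-25,-20,0],[0,-20,-20,0],[0,-10,-10,0],[0,0,0,0],[0,0,0,0]]}}

```text
clock: 27.58
position: [374.4, -503.2, 185.8]
ee_rot: [0.007, 0.708, -0.006, 0.707]
contact_force: [0.0, -0.3, -0.8]
gripper_width: 85.0
```

```bash
python3 - <<'E'
from h import *
st=arm.read_state();print(st["clock"],st["position"],st["contact_force"].round(1),st["joint_vel"].round(3))
t=arm.get_image("top")[:,:,::-1].copy()
old=cv2.imread("top_raw.png")
# trigger: compare pump region before/after where visible; wings by contour tip
d=cv2.absdiff(t,old).max(2)
print("pump diff px",int((d[165:235,370:410]>45).sum()),"trigger box diff",int((d[180:225,376:396]>45).sum()))
for n,b in(("cyl",(245,140,268,168)),("flask",(293,145,318,172)),("tape",(200,146,226,172)),("beaker",(226,232,252,258)),("reagent",(315,232,334,252))):
    x0,y0,x1,y1=b;g=lambda i:cv2.cvtColor(i[y0:y1,x0:x1],6).astype(np.float32)
    print(n,np.round(cv2.phaseCorrelate(g(old),g(t)),2)[0] if 0 else [np.round(v,2) for v in cv2.phaseCorrelate(g(old),g(t))],"meandiff",d[y0:y1,x0:x1].mean().round(1))
k,l,s,ce=cv2.connectedComponentsWithStats(blue(t))
for i in range(1,k):
    if 200<s[i,4]<500 and 200<ce[i][0]<345 and 170<ce[i][1]<210:
        mm=(l==i).astype(np.uint8);ct=cv2.findContours(mm,0,1)[0][0];_,r,_,p=cv2.minMaxLoc(cv2.distanceTransform(mm,2,5))
        print(s[i],"cap",p,"tip",ct[np.argmax(np.hypot(*(ct[:,0]-p).T))][0])
for k,a,z in(("mid",(554.9,-24.5),140),("right",(537,-160.3),120)):
    print(k,"tab tip px",proj("top",[[a[0]+62*np.cos(q),a[1]+62*np.sin(q),z+20] for q in np.radians([-26.2 if k=="mid" else -43.2])]).round(1))
E
```

```text
27.5833 [ 374.37292311 -503.20048383  185.80299336] [ 0.  -0.3 -0.8] [ 0.035 -0.007  0.004 -0.    -0.002 -0.004]
pump diff px 443 trigger box diff 18
cyl [array([ 0.06, -0.1 ]), np.float64(1.01)] meandiff 3.8
flask [array([-0.09,  0.56]), np.float64(0.91)] meandiff 3.7
tape [array([0.46, 0.56]), np.float64(1.0)] meandiff 3.8
beaker [array([0.59, 0.57]), np.float64(0.97)] meandiff 3.8
reagent [array([0.16, 0.05]), np.float64(0.99)] meandiff 3.3
[270 172  21  31 314] cap (279, 193) tip [289 172]
[207 177  31  20 332] cap (228, 186) tip [207 181]
[320 183  26  27 315] cap (329, 200) tip [344 183]
mid tab tip px [[289.9 171.5]]
right tab tip px [[345.6 183.4]]
```

Both wing tips are within 2 px of the tab direction, slim's wing is where it was at (207,181), the loose things haven't moved, and the trigger area matches the start picture. Handing in.

```bash
python3 -c "
from bench import arm
print(arm.job_done(), arm.read_state()['contact_force'].round(1))"
```

```text
the job is handed in; nothing more can be done
the job is handed in; nothing more can be done
```

The vacuum line is ready and the job is handed in. I gripped each wide bottle's wing on its axis and turned it clockwise to the stop, where the torque rose to 1.0 N m on the short trap and 1.3 N m on the tall one. I then squeezed the pump trigger fully in, held it for about 1.5 s and let it spring back.

**Last checks, all from camera and state readings:**
- **Caps:** both wing tips were within about 2 px of their tab directions.
- **Slim bottle:** its wing tip was at the same pixel as at the start.
- **Loose things:** all five showed image shifts under 1 px, about 2 mm.
- **Trigger:** its area matched the start picture, and the fingers had stopped at 29.7 mm when squeezed. That fits a full squeeze, since the pads also read about 2 mm under on the 10 mm wings.
- **Arm:** free of contact at about 27.6 s.

**What disagreed:**
- **Tool height:** the cameras showed the fingertips 30–40 mm higher than the reported TCP height. I went by the cameras, with small force-checked steps for the first cap and the pump. I did not find the cause.
- **Side camera:** it also read about 2–3 px off on the tray corners.
- **Pump region:** the wider area differed from the start picture in 443 pixels, 18 of them in the trigger box. I did not trace the rest; the arm or its shadow is likely.

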